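# Release the ratchet and fold the recipe stand flat

### The job

Two tilted recipe stands are on the table, each held up by a ratchet. Fold down the one with the red ball: first flip its pawl lever right over, away from the stand's front lip, so that the pawl stays clear of the teeth, then press its board down fully flat. Leave the pawl flipped over, and do not touch the stand with the blue ball.

Things in the scene. Friction and masses are not known exactly. Their poses are not given: they have to be found in the camera images.
- red_stand: Wooden recipe stand, RED ball on its pawl lever, fixed; base x -95..75, y -115..115, z 0..12 mm. Origin on the table under it; x from its front (lip) to its back, y left, z up; yaw within 15 deg. Board 160 wide (y -45..115), 150 long, 8 thick, hinged along y at x -80, z 24; leans up and back; flat, its top is at z 28. 23 mm lip at the hinge edge. Pawl pivot at (-39, -60, 75), right of the board.
- red_pawl (a joint): Red stand's pawl, rad. 0 to 0.2: nose in the teeth, lever leans to the front, centre of its 20 mm ball at stand (-69, -85, 127) mm. Grows as the ball is pushed to stand +x; 1.15: stop, flipped right over, ball at (-4, -85, 124). The ball's weight tips it to either side of about 0.5. Under 1 N at the ball moves it, up to 4 N when the teeth bear on it.
- red_board (a joint): Tilt of the red stand's board, rad: 0 flat, starts at 0.5 to 0.85. Stiff hinge: it stays where left. With the pawl in the teeth it sinks at most 0.22 and is then blocked; with the pawl flipped, a press of 3 to 8 N straight down, 70 mm behind the hinge, folds it flat. A 46 mm toothed sector at stand y -60 turns with it.
- blue_stand: The other recipe stand, alike in shape, size and frame, with a BLUE ball on its lever. Not to be touched.

How it is judged:
On the way:
1. the red stand's pawl is flipped over, off the teeth, while its board is still up (value of joint red_pawl above 0.9 rad and value of joint red_board above 0.2 rad), for 0.2 s.
At the end, for the whole second after the job is handed in: the red stand's board lies flat (within 0.1 rad) and its pawl is still flipped over (joint above 0.9 rad) (value of joint red_pawl above 0.9 rad and value of joint red_board below 0.1 rad); the robot touches nothing.
It fails at once if the robot touches the stand with the blue ball (over 1 N) (contact force between any of the arm, the fingers and blue_stand above 1 N).
It also fails if it takes over 40 s, if anything falls off the work surface, if the arm or the gripper's body presses on something with over 40 N, if the wrist force passes 120 N, or if a joint passes its speed limit or range.

### The arm

A 6-joint arm with a two-finger parallel gripper is mounted at the origin on a cart in front of the work surface, level with it; the furniture and walls round the work are solid. World frame = base frame: x ahead of the robot, y to its left, z up, the work surface at z = 0. Lengths are in m, angles in rad, forces in N, time in s.
With the tool pointing down it reaches from about 0.375 to 0.925 m from the base axis. Payload 5.7 kg.
Tool frame: the origin (TCP) lies midway between the tips of the shut fingers; the grasp point (between the pads) lies 19 mm behind it (robot.grip_depth is the distance from the TCP to the grasp point, in m); z points along the fingers, x is the direction in which the jaws open and shut, and the axes are right-handed (so a half turn about z gives the same grasp; the last joint's range is limited). The gripper opens to 88 mm and grips with 3 to 60 N. Pads are 20 mm wide; open, the fingers measure 115 mm over their backs; the gripper's body (75 mm by 178 mm) begins 61 mm behind the grasp point.
Start: joints at [1.149, 0.359, 1.51, -0, 1.272, -0.115], TCP at [0.181, 0.572, 0.223] pointing down, gripper open.
Joint ranges: [-2.97, 2.97], [-1.01, 2.36], [0.21, 2.38], [-0.96, 4.11], [0.2, 2.71], [-2.98, 2.98]. Speed limits (rad/s): [2.39, 2.39, 3.14, 3.14, 3.14, 3.14].

### API

Orientations are given as a unit quaternion [x, y, z, w].
In Python, from workcell import robot, read_camera, ticket gives the robot as it stands. The module is installed in compiled form; this text tells all that it offers.
- The arm moves only by the tool send_rows, never from a script. Its argument "plan" is a list of rows, each a list of 2 entries, a list of its own where there are three numbers: the shift along the tool's x, y, z in units of 25 mm (1.0 is 25 mm), then the turn about the tool's z in degrees. In form: [[[x, y, z], spin], ...]. A call has exactly 10 rows; each row is the pose to reach, as a shift and turn from the pose commanded when the call began, along the tool's axes at that moment; what a row does not reach only later rows make up. A row lasts 1/10 s, in which the tool goes at most 50 mm and 8.59 degrees, less where a joint would pass 70% of its speed; a pose out of reach is approached as far as the arm can. A call with a gripper value outside its range is refused whole. "grip" is the opening, from 0 (shut) to 1 (fully open), set as the call begins (left out, the last holds). The fingers move at their own pace and stop on an object; "squeeze" is the grip in N (left out, the last holds). Time passes only in rows, so rows that repeat a pose let the fingers close, or fill a call up. It gives the time, the measured TCP pose, the force and the opening at its end, in the units of the state.
- robot.observe(): the state, without advancing time (a new reading comes with each control period).
- read_camera(name): name is "scene" or "top" or "wrist"; returns a dict with "frame" (420x560x3 uint8, red, green, blue), "fx", "fy", "cx", "cy" (pixels), "k1" (the pictures are not rectified: a ray, as slopes to the right and down, at radius r is drawn at 1 + k1 r^2 times it, then the intrinsics apply), "extrinsics" (4x4, takes a point from camera to world coordinates); the wrist camera has in their place "T_tool_cam" (4x4, takes a point from camera to tool coordinates, whose origin is the TCP and whose axes are the tool frame's). Camera axes: x right, y up, looking along -z (the intrinsics and any distortion apply to the point x, -y, -z); pixel columns grow to the right and rows downward; lengths in m; the calibration is good to about 2 mm. A picture is of the moment at which its call begins: read the wrist's pose just before it. There is no depth.
- ticket.finish_job(): hands the job in, once; it reports no verdict.
The state is a dict: "time_s": time; "joint_positions": joint angles; "joint_velocities": joint speeds; "joint_torque": joint torques, N m; "tool_pos": TCP position; "tcp_rot": TCP orientation; "ft_force": force on the tool from outside, world axes, zero at the start; "ft_torque": the same for the moment, N m; "opening": opening from 0.0 (shut) to 1.0 (fully open).
Only numpy, scipy, OpenCV 4.12 (cv2) and the standard library are available. Lean on these libraries where they do the work, as an engineer would, in place of code of your own. Each camera call takes 0.05 s, during which the arm holds its last target.

## Working session

There is one attempt and no reset: what is moved stays moved. The work goes in short steps, Python scripts to look and compute and a tool call to move; the robot and the scene stay as the last step left them, time stands still between calls to the robot, and variables do not carry over. Pictures are saved under pics/ and viewed, and the job is handed in when it is done.

Besides the shell and the picture viewer there is one more tool, called by a JSON object that holds its "method" and its "body". send_rows: Moves the arm, as the interface text tells. Its arguments: {"type":"object","properties":{"plan":{"type":"array","items":{"type":"array"}},"grip":{"type":"number"},"squeeze":{"type":"number"}},"required":["plan"]}

```bash
mkdir -p pics
python3 - <<'E'
from workcell import robot, read_camera
import cv2,numpy as np
o=robot.observe()
for k in o: print(k,np.round(o[k],3))
for n in ["scene","top","wrist"]:
    c=read_camera(n); cv2.imwrite(f"pics/{n}0.png",c["frame"][:,:,::-1])
    print(n,{k:np.round(v,4).tolist() for k,v in c.items() if k!="frame"})
E
```

```text
time_s 0.0
joint_positions [ 1.149  0.36   1.511  0.     1.273 -0.115]
joint_velocities [-0.001 -0.    -0.001 -0.     0.    -0.   ]
joint_torque [ 1.0000e-03 -5.1538e+01 -2.7073e+01  6.7000e-02  3.5000e-02 -0.0000e+00]
tool_pos [0.181 0.571 0.222]
tcp_rot [ 0.807  0.591 -0.001  0.   ]
ft_force [ 0.172 -0.726  0.223]
ft_torque [-0.012  0.036 -0.019]
opening 1.003
scene {'fx': 421.8489, 'fy': 421.8489, 'cx': 280.4531, 'cy': 205.6602, 'k1': -0.0404, 'extrinsics': [[0.4842, 0.5426, -0.6864, -0.0262], [-0.8749, 0.2912, -0.387, -0.3323], [-0.0101, 0.7879, 0.6157, 0.5764], [0.0, 0.0, 0.0, 1.0]]}
top {'fx': 414.9079, 'fy': 414.9079, 'cx': 279.7013, 'cy': 209.3566, 'k1': 0.009, 'extrinsics': [[0.0655, 0.9769, -0.2036, 0.3595], [-0.9978, 0.0653, -0.0073, -0.013], [0.0061, 0.2037, 0.979, 0.9714], [0.0, 0.0, 0.0, 1.0]]}
wrist {'fx': 370.029, 'fy': 370.029, 'cx': 273.3199, 'cy': 211.585, 'k1': -0.1023, 'T_tool_cam': [[1.0, -0.001, 0.0005, 0.0002], [-0.0008, -0.9594, -0.2822, -0.0774], [0.0008, 0.2822, -0.9594, -0.1611], [0.0, 0.0, 0.0, 1.0]]}
```

View pics/scene0.png

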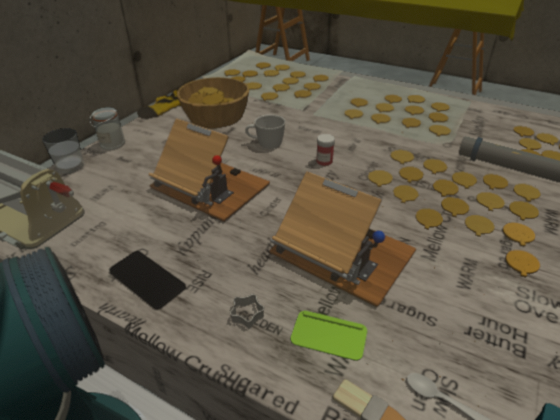

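View pics/top0.png

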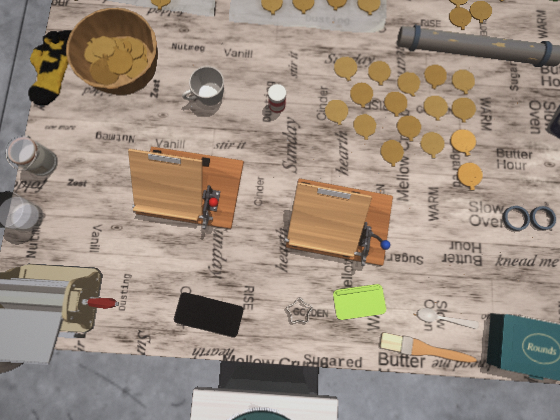

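The red ball is at about (217,160) in scene and (213,202) in top. The blue stand is to the right in both. I'll zoom in on the red stand to get its corners.

Run:
```python
import cv2
a=cv2.imread("pics/top0.png")[135:245,115:255]; cv2.imwrite("pics/topz.png",cv2.resize(a,None,fx=5,fy=5,interpolation=cv2.INTER_CUBIC))
a=cv2.imread("pics/scene0.png")[110:225,140:280]; cv2.imwrite("pics/scenez.png",cv2.resize(a,None,fx=5,fy=5,interpolation=cv2.INTER_CUBIC))
```

```text
(no output)
```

View pics/topz.png

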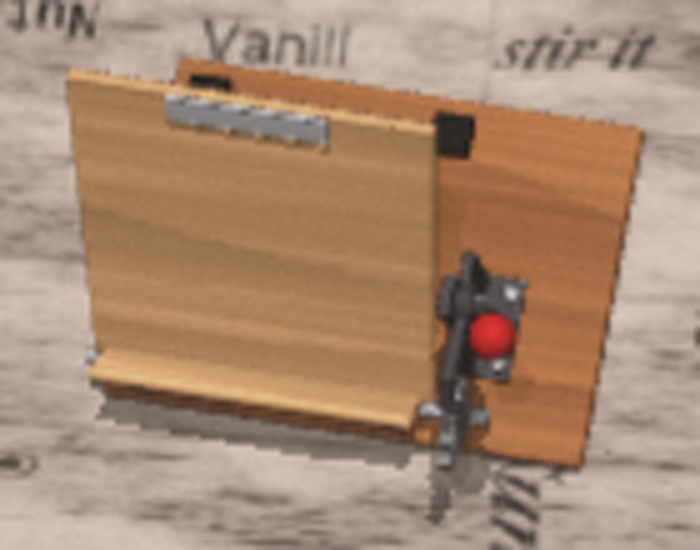

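View pics/scenez.png

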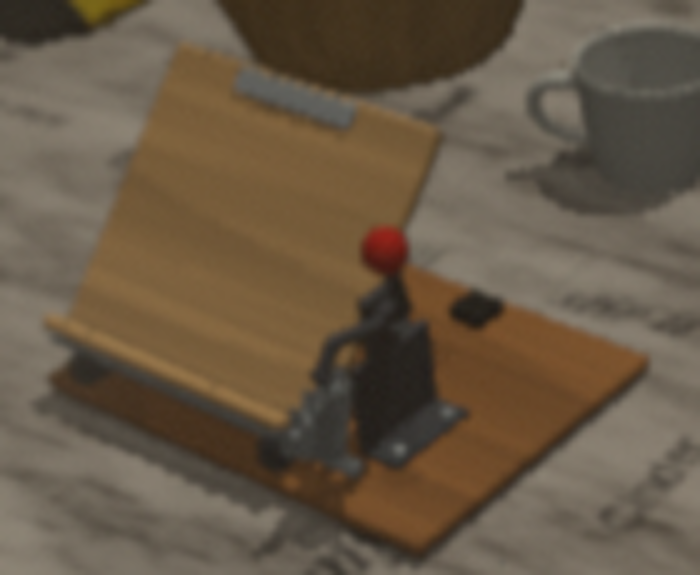

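View pics/wrist0.png

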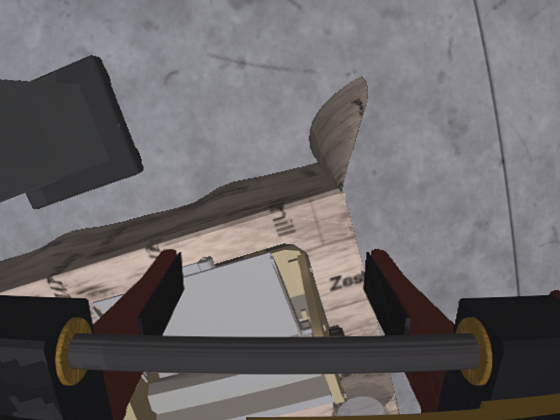

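```bash
cat > h.py <<'E'
import numpy as np
from scipy.optimize import least_squares
def proj(c,P,E=None):
    E=c["extrinsics"] if E is None else E
    P=np.atleast_2d(P); p=(P-E[:3,3])@E[:3,:3]
    s=np.c_[p[:,0]/-p[:,2], -p[:,1]/-p[:,2]]
    s=s*(1+c["k1"]*(s**2).sum(1,keepdims=True))
    return np.c_[c["fx"]*s[:,0]+c["cx"],c["fy"]*s[:,1]+c["cy"]]
def S2W(q,P):
    P=np.atleast_2d(P)/1000.; c,s=np.cos(q[2]),np.sin(q[2])
    return np.c_[q[0]+c*P[:,0]-s*P[:,1],q[1]+s*P[:,0]+c*P[:,1],P[:,2]]
def ball(a):
    th=np.arctan2(-30,52)+a; r=60.03
    return [-39+r*np.sin(th),-85,75+r*np.cos(th)]
def board(t,l,y,h=4):
    return [-80+l*np.cos(t)-h*np.sin(t),y,24+l*np.sin(t)+h*np.cos(t)]
E
cat > fit.py <<'E'
from h import *; from workcell import read_camera
T=read_camera("top");S=read_camera("scene")
z=lambda u,v,ox,oy:[(u+.5)/5-.5+ox,(v+.5)/5-.5+oy]
t=lambda u,v:z(u,v,115,135); s=lambda u,v:z(u,v,140,110)
def model(q):
    b=[ [75,-115,12],[-95,-115,12],[75,115,12],ball(q[3]),board(q[4],150,-45),board(q[4],150,115)]
    c=[ [75,-115,12],[-95,-115,12],[-95,115,12],ball(q[3]),board(q[4],150,-45),board(q[4],150,115)]
    return np.r_[proj(T,S2W(q,b)),proj(S,S2W(q,c))]
obs=np.array([t(641,130),t(583,463),t(182,60),t(492,336),t(437,125),t(68,72),s(648,358),s(422,548),s(50,378),s(385,250),s(440,133),s(180,45)])
r=least_squares(lambda q:(model(q)-obs).ravel(),[.55,.2,0,.1,.7],loss='soft_l1')
q=r.x;print(q.round(4));print((model(q)-obs).round(1).tolist())
for a in(q[3],.5,1.15):print("ball",a,S2W(q,ball(a)).round(4))
for L in(70,120,140,150):print("board",L,S2W(q,board(q[4],L,35)).round(4),S2W(q,board(0,L,35)).round(4))
E
python3 fit.py
```

```text
[ 0.6101  0.2111 -0.0852  0.1297  0.7874]
[[0.5, -0.6], [-0.1, 1.4], [-1.1, -0.4], [0.4, 0.1], [-0.1, 0.4], [-0.7, -0.0], [0.9, -0.6], [-0.5, 0.2], [-1.6, -0.3], [0.5, 0.3], [1.0, -0.0], [0.2, -0.2]]
ball 0.12974653118934165 [[0.541  0.1317 0.1304]]
ball 0.5 [[0.5626 0.1298 0.135 ]]
ball 1.15 [[0.5991 0.1267 0.1236]]
board 70 [[0.5797 0.2488 0.0764]] [[0.6031 0.2468 0.028 ]]
board 120 [[0.6149 0.2458 0.1118]] [[0.6529 0.2425 0.028 ]]
board 140 [[0.629  0.2446 0.126 ]] [[0.6728 0.2408 0.028 ]]
board 150 [[0.636  0.244  0.1331]] [[0.6828 0.24   0.028 ]]
```

```bash
cat >> h.py <<'E'
Q=[.6101,.2111,-.0852]
from scipy.spatial.transform import Rotation as R
def shift(o,P,z):
    w=S2W(Q,[P[0],P[1],z])[0]; d=R.from_quat(o["tcp_rot"]).inv().apply(w-o["tool_pos"])/.025
    return w.round(4),d.round(3)
def inst(o):
    d=np.array(o["tool_pos"])-[Q[0],Q[1],0]; c,s=np.cos(Q[2]),np.sin(Q[2])
    return np.round([1000*(c*d[0]+s*d[1]),1000*(-s*d[0]+c*d[1]),1000*d[2]],1)
E
python3 - <<'E'
from h import *; from workcell import robot
o=robot.observe(); print(shift(o,(-125,-88),.222), R.from_quat(o["tcp_rot"]).as_matrix().round(3))
E
```

```text
(array([4.781e-01, 1.341e-01, 2.000e-04]), array([-13.092,  16.612,   8.891])) [[ 0.302  0.953 -0.   ]
 [ 0.953 -0.302 -0.001]
 [-0.001 -0.    -1.   ]]
```

{"method": "send_rows", "body": {"plan": [[[-0.8,1.0,0],-2],[[-1.6,2.0,0],-4],[[-2.4,3.0,0],-6],[[-3.2,4.0,0],-8],[[-4.0,5.0,0],-10],[[-4.8,6.0,0],-12],[[-5.6,7.0,0],-12.7],[[-6.4,8.0,0],-12.7],[[-7.2,9.0,0],-12.7],[[-7.5,9.5,0],-12.7]], "grip": 0, "squeeze": 20}}

```text
time_s: 1.25
tool_pos: [0.3519, 0.3194, 0.2226]
tcp_rot: [0.737, 0.676, -0.0, 0.0]
ft_force: [-0.3, 0.5, 0.4]
opening: 0.13
```

Run:
```python
from h import *; from workcell import robot
o=robot.observe(); print(o["time_s"],o["opening"],inst(o),shift(o,(-125,-88),222), R.from_quat(o["tcp_rot"]).as_matrix().round(3))
```

```text
1.25 0.13047406262621078 [-266.5   85.9  222.6] (array([0.4781, 0.1341, 0.222 ]), array([-6.949,  5.671,  0.033])) [[ 0.087  0.996  0.   ]
 [ 0.996 -0.087 -0.001]
 [-0.001  0.    -1.   ]]
```

{"method": "send_rows", "body": {"plan": [[[-1.2,1.0,0],0],[[-2.4,2.0,0],0],[[-3.6,3.0,0],0],[[-4.8,4.0,0],0],[[-6.0,5.0,0],0],[[-7.0,5.7,0],0],[[-7.0,5.7,1.0],0],[[-7.0,5.7,2.2],0],[[-7.0,5.7,3.4],0],[[-7.0,5.7,4.2],0]]}}

```text
time_s: 2.25
tool_pos: [0.4772, 0.1346, 0.1159]
tcp_rot: [0.737, 0.676, -0.001, -0.0]
ft_force: [0.6, 0.3, 0.7]
opening: 0.006
```

Run:
```python
from h import *; from workcell import robot,read_camera
import cv2
o=robot.observe(); print(o["time_s"],o["opening"],inst(o),o["ft_force"])
for n in("scene","wrist"):cv2.imwrite(f"pics/{n}1.png",read_camera(n)["frame"][:,:,::-1])
```

```text
2.25 0.005566297297753598 [-126.   -87.5  115.9] [0.57961457 0.33693987 0.65114402]
```

View pics/scene1.png

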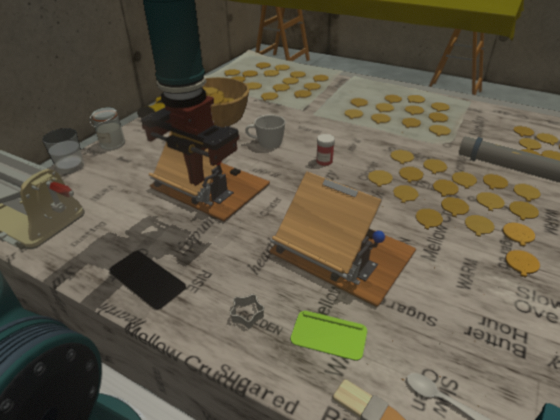

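View pics/wrist1.png

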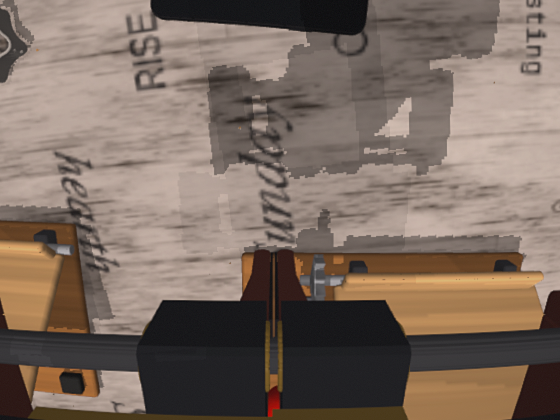

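The closed fingers are directly in front of the red ball, which shows at (273,400) in the wrist view. I'll push toward stand +x.

{"method": "send_rows", "body": {"plan": [[[0,0.6,0],0],[[0,1.0,0],0],[[0,1.3,0],0],[[0,1.6,0],0],[[0,1.9,0],0],[[0,2.3,0],0],[[0,2.7,0],0],[[0,3.1,0],0],[[0,3.5,0],0],[[0,3.7,0],0]]}}

```text
time_s: 3.35
tool_pos: [0.5717, 0.127, 0.1177]
tcp_rot: [0.737, 0.676, 0.0, 0.0]
ft_force: [-0.6, -0.2, -0.1]
opening: 0.006
```

Run:
```python
from h import *; from workcell import robot,read_camera
import cv2
o=robot.observe(); print(o["time_s"],o["opening"],inst(o),o["ft_force"])
for n in("scene","wrist"):cv2.imwrite(f"pics/{n}2.png",read_camera(n)["frame"][:,:,::-1])
a=cv2.imread("pics/scene2.png")[90:225,140:300]; cv2.imwrite("pics/scene2z.png",cv2.resize(a,None,fx=4,fy=4,interpolation=cv2.INTER_CUBIC))
```

```text
3.35 0.005914888537488963 [-31.1 -87.1 117.7] [-0.55757884 -0.21508039 -0.05762046]
```

View pics/scene2z.png

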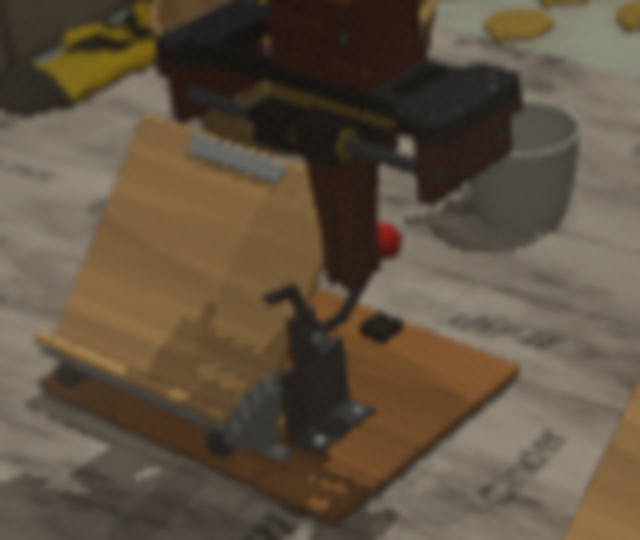

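View pics/wrist2.png

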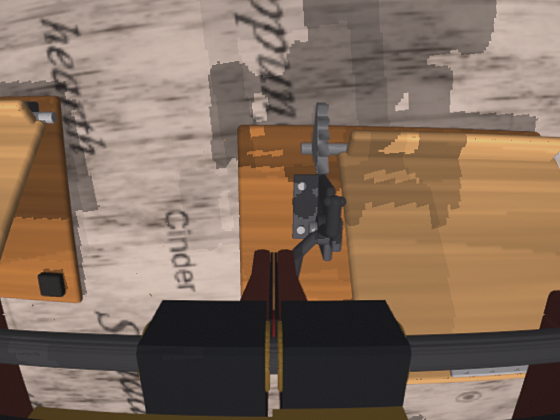

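The pawl is flipped: the ball is on the back side at (385,240) in the zoomed view, and its nose is off the teeth. I'll lift, move over the board and re-measure before pressing.

{"method": "send_rows", "body": {"plan": [[[0,-0.3,-0.8],0],[[0,-0.3,-1.8],0],[[0,-0.3,-2.8],0],[[0,0,-3.2],0],[[1.2,0.4,-3.2],0],[[2.6,0.8,-3.2],0],[[4.0,1.0,-3.2],0],[[5.2,1.2,-3.2],0],[[6.0,1.2,-3.2],0],[[6.0,1.2,-3.2],0]]}}

```text
time_s: 4.45
tool_pos: [0.6127, 0.2763, 0.1967]
tcp_rot: [0.736, 0.677, -0.0, -0.0]
ft_force: [0.2, -0.3, -0.8]
opening: 0.004
```

Run:
```python
from h import *; from workcell import robot,read_camera
import cv2
o=robot.observe(); print(o["time_s"],o["opening"],inst(o),o["ft_force"])
for n in("scene","top"):
    c=read_camera(n); cv2.imwrite(f"pics/{n}3.png",c["frame"][:,:,::-1])
    h=cv2.cvtColor(c["frame"],cv2.COLOR_RGB2HSV); m=(((h[...,0]<5)|(h[...,0]>174))&(h[...,1]>190)&(h[...,2]>90))
    for a in(.9,1.0,1.15):print(n,a,proj(c,S2W(Q,ball(a))).round(1))
    k,l,st,ce=cv2.connectedComponentsWithStats(m.astype('uint8')); print([(s[4],x.round(1).tolist()) for s,x in zip(st[1:],ce[1:]) if s[4]>15])
a=cv2.imread("pics/scene3.png")[90:225,140:300]; cv2.imwrite("pics/scene3z.png",cv2.resize(a,None,fx=4,fy=4,interpolation=cv2.INTER_CUBIC))
```

```text
4.45 0.0035544419719735166 [ -3.   65.2 196.7] [ 0.19344097 -0.28068132 -0.84906186]
scene 0.9 [[231.3 150.1]]
scene 1.0 [[233.1 150. ]]
scene 1.15 [[235.6 150.3]]
[(np.int32(24), [235.5, 148.8])]
top 0.9 [[217.3 181.1]]
top 1.0 [[217.9 178.9]]
top 1.15 [[218.9 176.1]]
[(np.int32(42), [218.8, 175.1])]
```

View pics/scene3z.png

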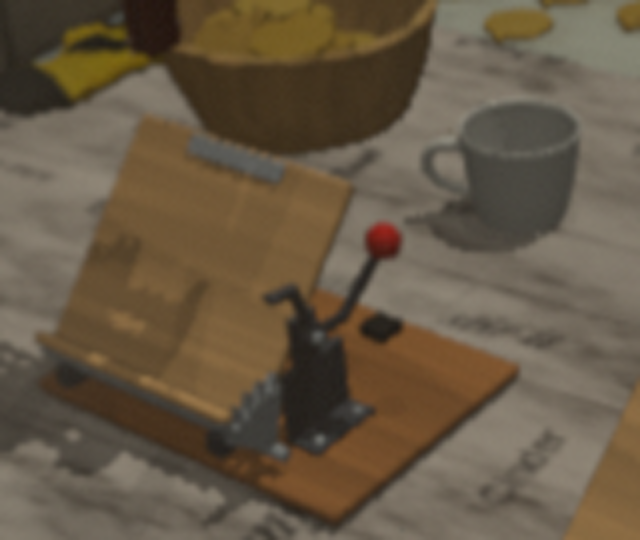

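The pawl is at about 1.15 rad: ball at scene (235.5,149) and top (219,175), both matching the model. The board is still up, so I'll press now.

{"method": "send_rows", "body": {"plan": [[[0,0,1.0],0],[[0,0,2.0],0],[[0,0,2.8],0],[[0,0,3.2],0],[[0,0,3.5],0],[[0,0,3.8],0],[[0,0,4.1],0],[[0,0,4.4],0],[[0,0,4.7],0],[[0,0,5.0],0]]}}

```text
time_s: 5.55
tool_pos: [0.6132, 0.2742, 0.0724]
tcp_rot: [0.737, 0.676, 0.0, 0.0]
ft_force: [0.6, 0.1, 2.4]
opening: 0.01
```

{"method": "send_rows", "body": {"plan": [[[0,0,0.25],0],[[0,0,0.5],0],[[0,0,0.75],0],[[0,0,1.0],0],[[0,0,1.25],0],[[0,0,1.45],0],[[0,0,1.6],0],[[0,0,1.7],0],[[0,0,1.75],0],[[0,0,1.75],0]]}}

```text
time_s: 6.55
tool_pos: [0.6124, 0.2739, 0.0286]
tcp_rot: [0.737, 0.676, -0.0, -0.0]
ft_force: [-0.0, 0.6, 0.7]
opening: 0.005
```

{"method": "send_rows", "body": {"plan": [[[0,0,0.05],0],[[0,0,0.1],0],[[0,0,0.15],0],[[0,0,0.2],0],[[0,0,0.2],0],[[0,0,0.2],0],[[0,0,0.2],0],[[0,0,0.2],0],[[0,0,0.2],0],[[0,0,0.2],0]]}}

```text
time_s: 7.55
tool_pos: [0.6125, 0.2739, 0.0279]
tcp_rot: [0.736, 0.676, 0.0, 0.0]
ft_force: [-8.4, -3.7, 28.8]
opening: 0.005
```

The tip now meets firm resistance (29 N) at z = 0.028, which is the flat height. I'll lift and check.

{"method": "send_rows", "body": {"plan": [[[0,0,-0.5],0],[[0,0,-1.5],0],[[0,0,-2.5],0],[[0,0,-3.5],0],[[0,0,-4.5],0],[[0,0,-5.5],0],[[0,0,-6.5],0],[[0,0,-7.0],0],[[0,0,-7.0],0],[[0,0,-7.0],0]]}}

```text
time_s: 8.55
tool_pos: [0.6123, 0.2739, 0.198]
tcp_rot: [0.737, 0.676, -0.001, -0.0]
ft_force: [-0.2, -0.5, -0.4]
opening: 0.006
```

Run:
```python
from h import *; from workcell import robot,read_camera
import cv2
o=robot.observe(); print(o["time_s"],inst(o),o["ft_force"])
for n in("scene","top"):
    c=read_camera(n); cv2.imwrite(f"pics/{n}4.png",c["frame"][:,:,::-1])
    h=cv2.cvtColor(c["frame"],cv2.COLOR_RGB2HSV); m=(((h[...,0]<5)|(h[...,0]>174))&(h[...,1]>190)&(h[...,2]>90))
    k,l,st,ce=cv2.connectedComponentsWithStats(m.astype('uint8')); print([(s[4],x.round(1).tolist()) for s,x in zip(st[1:],ce[1:]) if s[4]>15])
    for t in (0,.1): print(n,t,proj(c,S2W(Q,[board(t,150,-45),board(t,150,115)])).round(1).tolist())
a=cv2.imread("pics/scene4.png")[90:225,140:300]; cv2.imwrite("pics/scene4z.png",cv2.resize(a,None,fx=4,fy=4,interpolation=cv2.INTER_CUBIC))
```

```text
8.55 [ -3.2  62.7 198. ] [-0.21107185 -0.50337876 -0.38713849]
[(np.int32(22), [235.5, 148.6])]
scene 0 [[244.8, 167.1], [195.5, 148.7]]
scene 0.1 [[244.1, 162.0], [194.4, 143.8]]
[(np.int32(40), [218.6, 175.0])]
top 0 [[213.4, 155.5], [147.5, 145.8]]
top 0.1 [[212.4, 153.8], [145.4, 144.0]]
```

View pics/scene4z.png

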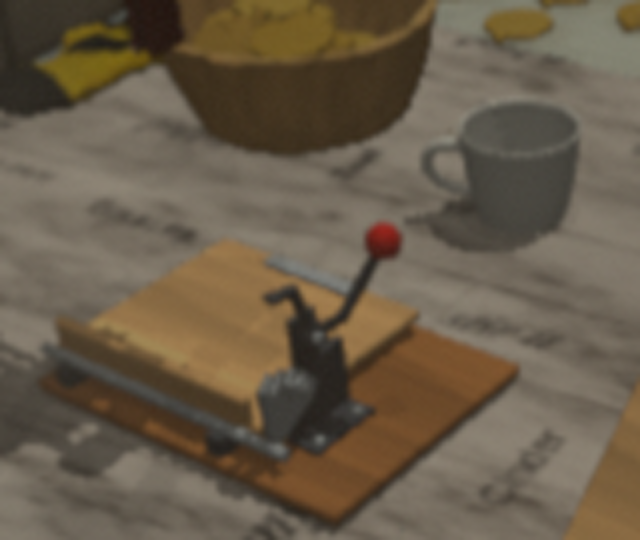

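The board lies flat: its far corners are at (244,168.5) and (196.6,150) in scene, and the flat model predicts (244.8,167) and (195.5,149). The ball hasn't moved from its flipped position.

```bash
python3 -c "
from workcell import ticket
print(ticket.finish_job())"
```

```text
the job is handed in; nothing more can be done
None
```

The red stand is folded flat with its pawl left flipped over, and I handed the job in at about 8.6 s of the 40 s allowed. No verdict was reported.

- **Pawl:** I pushed the red ball toward the back with closed fingers. Before the press, both cameras put it within about 1.5 px of where it should be at the 1.15 rad stop, with the board still up at about 0.79 rad. After the press it was still there.
- **Board:** I pressed straight down about 77 mm behind the hinge. The fingertip met firm resistance, about 29 N, at z = 28 mm, which is the flat height. In the last scene image the board's far corners are within about 2 px of the flat position and well short of where 0.1 rad would put them.
- **Clearance:** At the end the arm was clear at z ≈ 0.2 m with wrist forces near zero. All moves stayed away from the blue stand.

No check failed. The one disagreement was that the force read only 0.7 N when the fingertip first reached flat height (28.6 mm), so I pressed a little further to be sure.

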